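# Slide the willow-ring holder home in the accessory track

### The arm

A 7-joint arm with a two-finger parallel gripper is mounted at the origin on the work surface. World frame = base frame: x ahead of the robot, y to its left, z up, the work surface at z = 0. Lengths are in m, angles in degrees, forces in N, time in s.
With the tool pointing down it reaches from about 0.4 to 0.85 m from the base axis. Payload 4.4 kg.
Tool frame: the origin (TCP) lies between the finger pads; the fingertips stand 17 mm ahead of it and the grasp point (between the pads) lies 2 mm behind it; z points along the fingers, y is the line along which they close (so a half turn about z gives the same grasp; the last joint's range is limited). The gripper opens to 94 mm and grips with 3 to 60 N. Pads are 16 mm wide; open, the fingers measure 119 mm over their backs; the gripper's body (75 mm by 177 mm) begins 78 mm behind the grasp point.
Start: joints at [69.053, 36.005, 2.206, 86.941, -1.547, 57.084, -1.146], TCP at [0.192, -0.621, 0.222] pointing down, gripper open.
Joint ranges: [-175.42, 175.42], [-21.48, 121.26], [-71.46, 75.88], [10.55, 141.38], [-63.04, 243.04], [13.31, 113.54], [-168.57, 168.57]. Speed limits (degrees/s): [147.25, 147.25, 180, 180, 180, 180, 180].

### API

Orientations are given as a 3x3 rotation matrix whose columns are the frame's x, y, z axes.
In Python, from rig import ctrl gives the robot as it stands.
- The arm moves only by the tool drive_tool, never from a script. Its argument "moves" is a list of rows, each a list of 7 numbers: the turn, a rotation vector about the tool's x, y, z in units of 6 degrees (1.0 is 6 degrees), then the shift along the tool's x, y, z in mm, then the closure, from -1 (fully open) to 1 (shut), so that 0 is half open. In form: [[wx, wy, wz, tx, ty, tz, gripper], ...]. A call has 1 to 10 rows; each row shifts and turns the commanded pose from where the row before left it, along the tool's axes as they then stand; what a row does not reach is not made up. A row lasts 1/10 s, in which the tool goes at most 50 mm and 8.59 degrees, less where a joint would pass 70% of its speed; a pose out of reach is approached as far as the arm can. A call is refused whole if a number of a shift passes 50 or a number of a turn 1, either way. A call with a gripper value outside its range is refused whole. The fingers move at their own pace and stop on an object; the grip force is fixed at half the most. Time passes only in rows, so rows that do not move let the fingers close. It gives the time, the measured TCP pose, the force, the opening and the grip force at its end, in the units of the state.
- ctrl.observe(): the state, without advancing time (a new reading comes with each control period).
- ctrl.grab_frame(name): name is "side" or "top"; returns the picture (480x640x3 uint8, blue, green, red); there is no depth.
- ctrl.get_calibration(name): a dict with "vfov" (degrees; the focal length in pixels is half the picture's height over the tangent of half this angle, whatever the lens; pixels are square), "cx", "cy" (the principal point, pixels), "distortion" ([k1, k2, p1, p2, k3] as OpenCV has them; the pictures are not rectified), "T" (4x4, takes a point from camera to world coordinates). Camera axes: x right, y up, looking along -z (the intrinsics and any distortion apply to the point x, -y, -z); pixel columns grow to the right and rows downward; lengths in m; the calibration is good to about 2 mm. A picture is of the moment at which its call begins. get_calibration takes no time and is no camera call.
- ctrl.finish_job(): hands the job in; it is judged then, once.
The state is a dict: "time": time; "joints": joint angles; "joint_velocities": joint speeds; "tau": joint torques, N m; "eef_pos": TCP position; "tcp_rot": TCP orientation; "ft_force": force on the tool from outside, world axes, zero at the start; "torque": the same for the moment, N m; "gripper_width": finger opening in m; "finger_force": force on a finger pad.
Only numpy, scipy, OpenCV 4.12 (cv2) and the standard library are available. Lean on these libraries where they do the work, as an engineer would, in place of code of your own. Each camera call takes 0.05 s, during which the arm holds its last target. There are 200 camera calls.

### The job

Put the holder that carries the willow ring into the mint green track on the board: its foot fits under the track's lips only from the open end, so enter there and slide it along until it is fully home against the grey stop, then let go. Leave the comb holder and the scoop holder standing where they are.

Things in the scene. Friction and masses are not known exactly. Their poses are not given: they have to be found in the camera images.
- ring_holder: Loose upright holder, 0.14-0.28 kg, with a level brown willow ring, 93 mm across, 44-58 mm up. Origin: centre of the foot's underside; z up. Ivory foot 52 (x) by 70 (y) by 8 mm; neck 12 mm square; above it a brown wood grip post, 24 mm square with faces across x and y, 46-112 mm up: grip either pair of faces about 90 mm up, fingertips above the ring. A half turn changes nothing.
- track: Mint track fixed to the board. Origin: board level, centre of the mouth; y points from mouth to grey stop (y 150, 40 high). Floor z 6 mm, also 80 mm out before the mouth. Channel 68 wide, z 6-26; lips z 26-31 with a 28 mm slot for the neck; cheeks flare out to y -35. The foot goes in 70 mm side along y, free but for friction; home, the holder's origin is at y 115, z 6 mm.
- comb_holder: Loose look-alike with the same foot, neck and post, carrying a stainless steel comb (110 mm long along its x, teeth down, top 58 mm up). Origin: centre of the foot's underside. To be left alone.
- scoop_holder: Loose look-alike with the same foot, neck and post, carrying a clear acrylic scoop (bowl to +x, handle to -x, 110 mm overall, top 57 mm up). Origin: centre of the foot's underside. To be left alone.

How it is judged (in metres and radians):
On the way:
1. The ring holder's foot enters the track at its open end, low and on the centre line (y of ring_holder in the frame of track between -0.03 and 0.06 m and x of ring_holder in the frame of track between -0.014 and 0.014 m and z of ring_holder in the frame of track below 0.021 m), for 0.1 s.
At the end, for the whole second after the job is handed in: The ring holder stands upright (within 8 degrees), still and released on the track's floor, within 15 mm of touching the stop, 14 mm of the centre line and 17 degrees of the track's direction; the comb and scoop holders are within 30 mm of their starts (y of ring_holder in the frame of track between 0.1 and 0.125 m and x of ring_holder in the frame of track between -0.014 and 0.014 m and z of ring_holder in the frame of track below 0.012 m and angle between the y axis of ring_holder and the y axis of track, either way round below 0.3 rad and angle between ring_holder's own z axis and vertical below 0.15 rad and linear speed of ring_holder below 0.02 m/s and distance of each of comb_holder, scoop_holder from where it was at the start of the episode below 0.03 m).
It fails at once if The comb holder or the scoop holder is moved more than 30 mm or knocked over (distance of any of comb_holder, scoop_holder from where it was at the start of the episode above 0.03 m or angle between any of comb_holder, scoop_holder's own z axis and vertical above 0.4 rad).
It also fails if it takes over 40 s, if anything falls off the work surface, if the arm or the gripper's body presses on something with over 40 N, if the wrist force passes 120 N, or if a joint passes its speed limit or range.

## Working session

There is one attempt and no reset: what is moved stays moved. The work goes in short steps, Python scripts to look and compute and a tool call to move; the robot and the scene stay as the last step left them, time stands still between calls to the robot, and variables do not carry over. Pictures are saved under pics/ and viewed, at most 10 in all, crops included, and the job is handed in when it is done.

Besides the shell and the picture viewer there is one more tool, called after "Emit:" as name([rows], argument=value, ...), one row to a line, values as JSON. drive_tool: Moves the arm, as the interface text tells. Its arguments: {"type":"object","properties":{"moves":{"type":"array"}},"required":["moves"]}

```bash
mkdir -p pics; python3 - <<'E'
from rig import ctrl
import cv2
for n in("side","top"):
    cv2.imwrite(f"pics/{n}0.png",ctrl.grab_frame(n)); c=ctrl.get_calibration(n); print(n,c)
o=ctrl.observe(); print(o['eef_pos'],o['tcp_rot'],o['gripper_width'])
E
```

```text
side {'vfov': 57.300748648436375, 'cx': 322.4022569846253, 'cy': 241.63649394727582, 'distortion': array([-0.06529449,  0.        ,  0.        ,  0.        ,  0.        ]), 'T': array([[ 0.99991488,  0.01014196, -0.00820811,  0.51670897],
       [-0.01272858,  0.6200635 , -0.78444837, -0.69234109],
       [-0.0028663 ,  0.78448607,  0.62013981,  0.47908046],
       [ 0.        ,  0.        ,  0.        ,  1.        ]])}
top {'vfov': 52.177446693383146, 'cx': 328.3204217063957, 'cy': 233.1379726679959, 'distortion': array([-0.06260962,  0.        ,  0.        ,  0.        ,  0.        ]), 'T': array([[ 0.06904863,  0.97690981, -0.20218683,  0.35857859],
       [-0.99761205,  0.06793534, -0.01244914, -0.14252822],
       [ 0.00157394,  0.20256362,  0.97926784,  0.83686973],
       [ 0.        ,  0.        ,  0.        ,  1.        ]])}
[ 0.19183154 -0.62044741  0.22167036] [[ 9.55393746e-01  2.95334629e-01 -4.97409534e-04]
 [ 2.95335048e-01 -9.55392360e-01  1.62746728e-03]
 [ 5.42617680e-06 -1.70177453e-03 -9.99998552e-01]] 0.09409138893319857
```

View pics/side0.png

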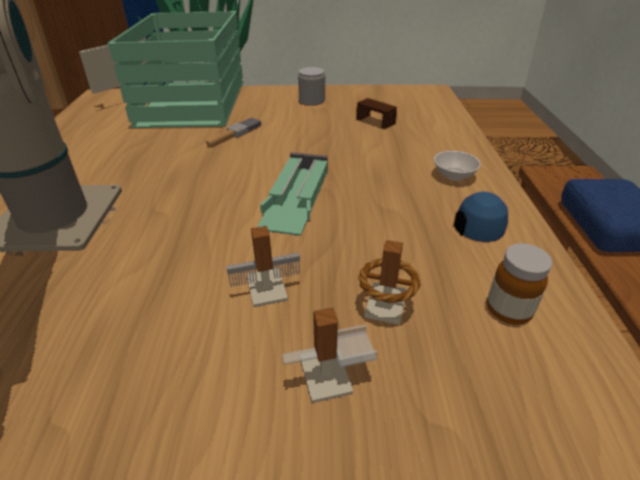

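View pics/top0.png

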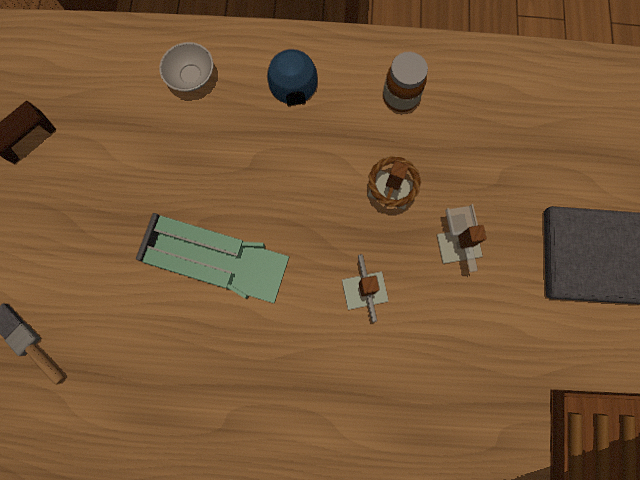

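The side view shows the ring holder with its post at (392,262), the comb at (263,250), the scoop at (326,335), and the track from its mouth at (285,225) to the stop at (308,156). In the top view the ring post is at (397,178), the comb at (370,285), the scoop at (473,236), and the track runs from (289,275) to the stop at (148,238). I'll zoom in on the ring holder and track.

```bash
cat > h.py <<'E'
import numpy as np, cv2
from rig import ctrl
def ray(n,p):
    c=ctrl.get_calibration(n); f=240/np.tan(np.radians(c['vfov'])/2)
    K=np.array([[f,0,c['cx']],[0,f,c['cy']],[0,0,1]])
    u=cv2.undistortPoints(np.array([[p]],float),K,np.array(c['distortion']))[0,0]
    T=c['T']; return T[:3,3],T[:3,:3]@np.array([u[0],-u[1],-1.])
def plane(n,p,z):
    o,d=ray(n,p); return o+d*(z-o[2])/d[2]
def tri(ps,pt):
    o,d=ray('side',ps);q,e=ray('top',pt)
    s=np.linalg.lstsq(np.c_[d,-e],q-o,rcond=None)[0]
    a,b=o+d*s[0],q+e*s[1]; return (a+b)/2,np.linalg.norm(a-b)
E
python3 - <<'E'
import cv2,numpy as np
s=cv2.imread('pics/side0.png');t=cv2.imread('pics/top0.png')
def c(i,x,y,w,h,k): return cv2.resize(i[y:y+h,x:x+w],None,fx=k,fy=k,interpolation=cv2.INTER_CUBIC)
m=np.zeros((600,800,3),np.uint8)
for (i,x,y,w,h,k),(X,Y) in (((t,360,145,70,75,4),(0,0)),((s,350,235,80,90,4),(290,0)),((t,130,205,165,105,4),(0,0)),):
    if i is t and x==130: continue
    r=c(i,x,y,w,h,k); m[Y:Y+r.shape[0],X:X+r.shape[1]]=r
r=c(t,130,205,165,105,2.2);m[365:365+r.shape[0],:r.shape[1]]=r
r=c(s,255,145,80,95,2.4);m[365:365+r.shape[0],400:400+r.shape[1]]=r
cv2.imwrite('pics/m0.png',m)
E
```

```text
(no output)
```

View pics/m0.png

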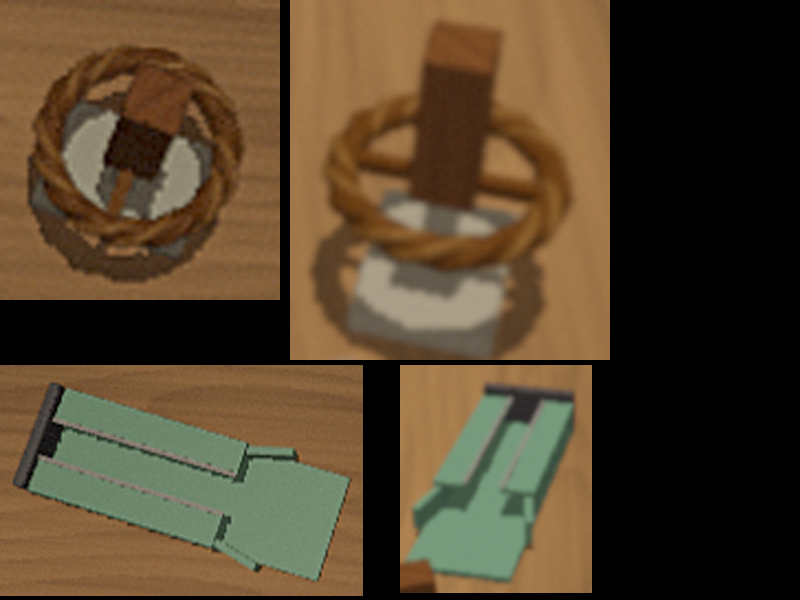

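The mosaic shows the post's top face clearly in both views (top view centre about (399,168), side view (393,246)), plus the foot corners and the track's lip and apron corners. I'll triangulate these points.

```bash
cat > a.py <<'E'
from h import *
np.set_printoptions(precision=4,suppress=True)
T4=lambda x,y:((x+.5)/4-.5+360,(y+.5)/4-.5+145)
S4=lambda x,y:((x-290+.5)/4-.5+350,(y+.5)/4-.5+235)
TT=lambda x,y:((x+.5)/2.2-.5+130,(y-365+.5)/2.2-.5+205)
ST=lambda x,y:((x-400+.5)/2.4-.5+255,(y-365+.5)/2.4-.5+145)
def ang(a,b): d=b-a; return np.degrees(np.arctan2(d[1],d[0])),np.hypot(*d[:2])*1000
print('post top',tri(S4(464,47),T4(158,100)))
P=[plane('top',T4(*p),.112) for p in((138,68),(191,82),(172,133),(122,117))]
print(np.mean(P,0),[ang(P[i],P[(i+1)%4]) for i in range(4)])
P=[plane('side',S4(*p),.112) for p in((435,22),(502,28),(495,73),(424,65))]
print(np.mean(P,0),[ang(P[i],P[(i+1)%4]) for i in range(4)])
P=[plane('side',S4(*p),.008) for p in((383,190),(518,208),(492,355),(347,338))]
print('foot',np.mean(P,0),[ang(P[i],P[(i+1)%4]) for i in range(4)])
# track lips: top-view upper = side-view right
tr={k:tri(ST(*a),TT(*b)) for k,a,b in (('RS',(574,400),(62,387)),('RM',(530,494),(248,443)),('LM',(435,485),(215,547)),('apR',(511,580),(350,478)))}
for k,v in tr.items(): print(k,v)
a,b,c,d=[plane('top',TT(*p),.031) for p in((62,387),(248,443),(215,547),(28,490))]
print('lips',a,b,c,d,ang(b,a),ang(c,d),ang(b,c)); print('mouth mid',(b+c)/2,'stop mid',(a+d)/2)
e,f=[plane('top',TT(*p),.006) for p in((350,478),(320,580))]; print('apron',(e+f)/2,ang(e,f))
for n,st,tp in(('comb',(261,233),(370,285)),('scoop',(325,316),(474,235))): print(n,tri(st,tp))
E
python3 a.py
```

```text
post top (array([ 0.6168, -0.2366,  0.1097]), np.float64(0.001172592588200659))
[ 0.6165 -0.2354  0.112 ] [(np.float64(-101.520366714959), np.float64(21.329207040020894)), (np.float64(162.6767360249747), np.float64(22.379970814581977)), (np.float64(75.4245355243825), np.float64(20.30058963351435)), (np.float64(-14.776879928427658), np.float64(21.21760328140342))]
[ 0.6156 -0.2395  0.112 ] [(np.float64(-9.295229743781926), np.float64(22.53723667209377)), (np.float64(-104.24033797518288), np.float64(24.36365835288297)), (np.float64(168.8326766242807), np.float64(23.188288829851807)), (np.float64(74.0614372374048), np.float64(23.674407072482982))]
foot [ 0.6149 -0.2416  0.008 ] [(np.float64(-12.12457203841602), np.float64(51.98950639003024)), (np.float64(-105.98013364111861), np.float64(76.36459764966585)), (np.float64(169.9835090378073), np.float64(51.037354823585986)), (np.float64(74.8338986825565), np.float64(78.17928369971078))]
RS (array([0.5366, 0.1593, 0.0321]), np.float64(9.998523175508711e-05))
RM (array([0.501 , 0.0105, 0.0287]), np.float64(0.00466753024698961))
LM (array([0.4225, 0.028 , 0.0263]), np.float64(0.0005081884070062457))
apR (array([ 0.4854, -0.0669,  0.002 ]), np.float64(0.0010282069098645852))
lips [0.5368 0.1597 0.031 ] [0.5029 0.0105 0.031 ] [0.4223 0.0271 0.031 ] [0.455  0.1747 0.031 ] (np.float64(77.22015540347743), np.float64(152.97259066940808)) (np.float64(77.5433029861883), np.float64(151.16479084440456)) (np.float64(168.39082439850645), np.float64(82.28192051885672))
mouth mid [0.4626 0.0188 0.031 ] stop mid [0.4959 0.1672 0.031 ]
apron [ 0.4451 -0.059   0.006 ] (np.float64(168.5598055257239), np.float64(82.0090044505248))
comb (array([ 0.4353, -0.2006,  0.1068]), np.float64(0.0008096211226905718))
scoop (array([ 0.5225, -0.3559,  0.1058]), np.float64(0.0007856373780871806))
```

Emit:
drive_tool([
  [0,0,0,26,-12,0,-1],
  [0,0,0,26,-12,0,-1],
  [0,0,0,26,-12,0,-1],
  [0,0,0,26,-12,0,-1],
  [0,0,0,26,-12,0,-1],
  [0,0,0,26,-12,0,-1],
  [0,0,0,26,-12,0,-1],
  [0,0,0,26,-12,0,-1],
  [0,0,0,26,-12,0,-1],
  [0,0,0,26,-12,0,-1],
])

```text
time: 1.1
eef_pos: [0.4055, -0.4285, 0.2221]
tcp_rot: [[0.955, 0.295, -0.001], [0.295, -0.955, 0.001], [-0.0, -0.001, -1.0]]
ft_force: [-0.3, 0.2, 0.5]
gripper_width: 0.0942
finger_force: 0.0
```

Emit:
drive_tool([
  [0,0,0,26,-12,0,-1],
  [0,0,0,26,-12,0,-1],
  [0,0,0,26,-12,0,-1],
  [0,0,0,26,-12,0,-1],
  [0,0,0,26,-12,0,-1],
  [0,0,0,26,-12,0,-1],
  [0,0,0,26,-12,0,-1],
  [0,0,0,26,-12,0,-1],
  [0,0,0,26,-12,0,-1],
  [0,0,0,26,-12,0,-1],
])

```text
time: 2.1
eef_pos: [0.6184, -0.2372, 0.222]
tcp_rot: [[0.955, 0.295, -0.001], [0.295, -0.955, 0.0], [-0.001, -0.0, -1.0]]
ft_force: [-0.1, -0.8, -0.5]
gripper_width: 0.0942
finger_force: 0.0
```

Emit:
drive_tool([
  [0,0,0.8,0,0,0,-1],
  [0,0,0.8,0,0,0,-1],
  [0,0,0.8,0,0,0,-1],
  [0,0,0.8,0,0,0,-1],
  [0,0,0.8,0,0,0,-1],
  [0,0,0.8,0,0,0,-1],
  [0,0,0.5,0,0,0,-1],
  [0,0,0,0,0,0,-1],
  [0,0,0,0,0,0,-1],
])

```text
time: 3.0
eef_pos: [0.6177, -0.238, 0.2221]
tcp_rot: [[0.968, -0.251, -0.001], [-0.251, -0.968, 0.0], [-0.001, -0.0, -1.0]]
ft_force: [-0.2, -0.6, -0.1]
gripper_width: 0.0938
finger_force: 0.0
```

Emit:
drive_tool([
  [0,0,0,0,0,14,-1],
  [0,0,0,0,0,14,-1],
  [0,0,0,0,0,14,-1],
  [0,0,0,0,0,14,-1],
  [0,0,0,0,0,14,-1],
  [0,0,0,0,0,14,-1],
  [0,0,0,0,0,14,-1],
  [0,0,0,0,0,14,-1],
  [0,0,0,0,0,14,-1],
  [0,0,0,0,0,8,-1],
])

```text
time: 4.0
eef_pos: [0.6173, -0.2379, 0.0868]
tcp_rot: [[0.968, -0.253, -0.002], [-0.253, -0.968, 0.001], [-0.002, -0.0, -1.0]]
ft_force: [0.2, 0.8, 0.4]
gripper_width: 0.0945
finger_force: 0.0
```

Emit:
drive_tool([
  [0,0,0,0,0,0,1],
  [0,0,0,0,0,0,1],
  [0,0,0,0,0,0,1],
  [0,0,0,0,0,0,1],
  [0,0,0,0,0,0,1],
  [0,0,0,0,0,0,1],
  [0,0,0,0,0,0,1],
  [0,0,0,0,0,0,1],
  [0,0,0,0,0,0,1],
  [0,0,0,0,0,0,1],
])

```text
time: 5.0
eef_pos: [0.6179, -0.2381, 0.0885]
tcp_rot: [[0.968, -0.253, -0.0], [-0.253, -0.968, 0.0], [-0.0, -0.0, -1.0]]
ft_force: [-0.1, -0.2, 0.2]
gripper_width: 0.0241
finger_force: 29.5
```

Emit:
drive_tool([
  [0,0,0,0,0,-5,1],
  [0,0,0,0,0,-10,1],
  [0,0,0,0,0,-10,1],
  [0,0,0,0,0,-10,1],
  [0,0,0,0,0,-10,1],
  [0,0,-0.33,0,0,0,1],
  [0,0,0,0,-10,0,1],
  [0,0,0,0,-20,0,1],
  [0,0,0,0,-20,0,1],
  [0,0,0,0,-20,0,1],
])

```text
time: 6.0
eef_pos: [0.633, -0.1679, 0.1327]
tcp_rot: [[0.976, -0.218, -0.001], [-0.218, -0.976, 0.001], [-0.001, -0.001, -1.0]]
ft_force: [-0.0, 0.3, -2.4]
gripper_width: 0.024
finger_force: 29.5
```

Emit:
drive_tool([
  [0,0,0,0,-20,0,1],
  [0,0,0,0,-20,0,1],
  [0,0,0,0,-20,0,1],
  [0,0,0,0,-12,0,1],
  [0,0,0,0,-10,0,1],
  [0,0,0,-10,0,0,1],
  [0,0,0,-20,0,0,1],
  [0,0,0,-20,0,0,1],
  [0,0,0,-20,0,0,1],
  [0,0,0,-20,0,0,1],
])

```text
time: 7.0
eef_pos: [0.5625, -0.0705, 0.1335]
tcp_rot: [[0.976, -0.22, -0.0], [-0.22, -0.976, -0.0], [0.0, 0.0, -1.0]]
ft_force: [-0.3, 0.1, -2.1]
gripper_width: 0.0238
finger_force: 29.5
```

Emit:
drive_tool([
  [0,0,0,-20,0,0,1],
  [0,0,0,-20,0,0,1],
  [0,0,0,-20,0,0,1],
  [0,0,0,-20,0,0,1],
  [0,0,0,-20,0,0,1],
  [0,0,0,-17,0,0,1],
  [0,0,0,0,0,0,1],
  [0,0,0,0,0,0,1],
  [0,0,0,0,0,0,1],
])

```text
time: 7.9
eef_pos: [0.451, -0.045, 0.1337]
tcp_rot: [[0.976, -0.219, 0.002], [-0.219, -0.976, -0.0], [0.002, -0.0, -1.0]]
ft_force: [-0.2, -0.0, -3.1]
gripper_width: 0.0238
finger_force: 29.5
```

```bash
python3 - <<'E'
from h import *
s=ctrl.grab_frame('side');t=ctrl.grab_frame('top')
cv2.imwrite('pics/side1.png',s);cv2.imwrite('pics/top1.png',t)
m=np.zeros((600,800,3),np.uint8)
m[:400,:400]=cv2.resize(s[140:300,220:380],None,fx=2.5,fy=2.5,interpolation=cv2.INTER_CUBIC)
m[:400,400:]=cv2.resize(t[180:340,210:370],None,fx=2.5,fy=2.5,interpolation=cv2.INTER_CUBIC)
cv2.imwrite('pics/m1.png',m); o=ctrl.observe(); print(o['eef_pos'],o['gripper_width'])
E
```

```text
[ 0.45042698 -0.04485982  0.13352787] 0.024022615324038474
```

View pics/m1.png

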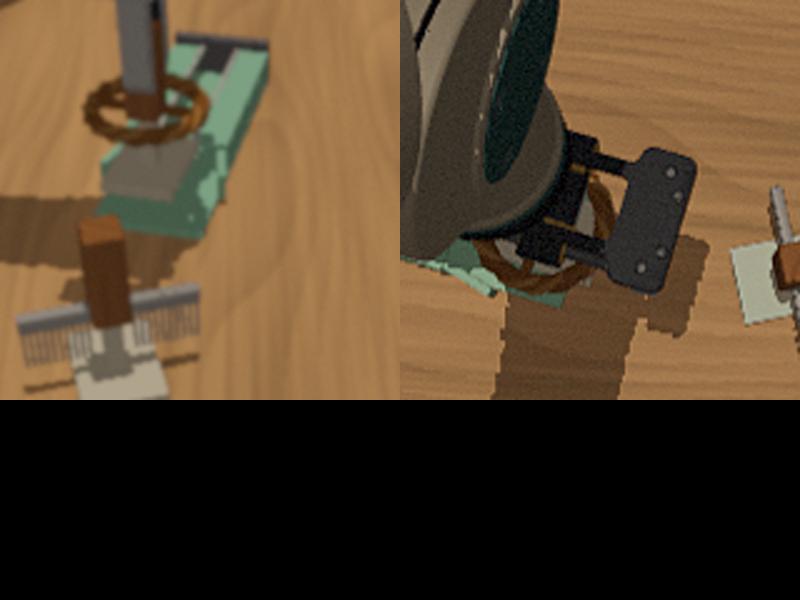

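The held holder hangs upright over the apron. In the left (side) crop the ring is centred at about (146,109) and the foot's near edge runs (103,190)–(177,197). Next I'll work out its sideways offset from the track line.

```bash
python3 - <<'E'
from h import *
S=lambda x,y:((x+.5)/2.5-.5+220,(y+.5)/2.5-.5+140)
a=np.radians(77.5);u=np.array([np.cos(a),np.sin(a)]);l=np.array([u[1],-u[0]]);o=np.array([.4622,.019])
def f(n,p): p=np.array(p)[:2]-o; print(n,'x %.1f y %.1f mm'%(p@l*1e3,p@u*1e3))
f('tcp',ctrl.observe()['eef_pos'])
# ring extents left/right and top/bottom
f('ring',plane('side',S(146,109),.096)); f('ringL',plane('side',S(82,107),.096)); f('ringR',plane('side',S(210,110),.096))
f('footNL',plane('side',S(103,192),.045));f('footNR',plane('side',S(176,199),.045))
# same-camera track references
for p in((435,485),(530,494)): f('lipM',plane('side',((p[0]-400)/2.4+255-.3,(p[1]-365)/2.4+145-.3),.031))
for p in((412,560),(511,580)): f('apr',plane('side',((p[0]-400)/2.4+255-.3,(p[1]-365)/2.4+145-.3),.006))
E
```

```text
tcp x 2.3 y -64.9 mm
ring x 1.2 y -67.5 mm
ringL x -42.4 y -73.4 mm
ringR x 44.0 y -60.2 mm
footNL x -24.0 y -98.3 mm
footNR x 27.5 y -96.3 mm
lipM x -38.4 y -7.0 mm
lipM x 38.6 y -4.9 mm
apr x -37.6 y -74.9 mm
apr x 42.2 y -84.1 mm
```

Emit:
drive_tool([
  [0,0,0,-1.5,0,8,1],
  [0,0,0,0,0,8,1],
  [0,0,0,0,0,8,1],
  [0,0,0,0,0,8,1],
  [0,0,0,0,0,4,1],
  [0,0,0,0,0,0.5,1],
  [0,0,0,0,0,0,1],
])

```text
time: 8.7
eef_pos: [0.4477, -0.0443, 0.0969]
tcp_rot: [[0.976, -0.219, -0.0], [-0.219, -0.976, -0.0], [-0.0, 0.0, -1.0]]
ft_force: [0.5, -0.7, -1.5]
gripper_width: 0.0244
finger_force: 29.5
```

Emit:
drive_tool([
  [0,0,0,0,-5,0,1],
  [0,0,0,0,-10,0,1],
  [0,0,0,0,-10,0,1],
  [0,0,0,0,-10,0,1],
  [0,0,0,0,-10,0,1],
  [0,0,0,0,-10,0,1],
  [0,0,0,0,-10,0,1],
])

```text
time: 9.4
eef_pos: [0.4622, 0.0203, 0.097]
tcp_rot: [[0.976, -0.218, 0.0], [-0.218, -0.976, 0.0], [0.0, -0.0, -1.0]]
ft_force: [0.7, 1.1, -2.3]
gripper_width: 0.024
finger_force: 29.5
```

Emit:
drive_tool([
  [0,0,0,0,-10,0,1],
  [0,0,0,0,-10,0,1],
  [0,0,0,0,-10,0,1],
  [0,0,0,0,-10,0,1],
  [0,0,0,0,-10,0,1],
  [0,0,0,0,0,0,1],
])

```text
time: 10.0
eef_pos: [0.4734, 0.0699, 0.097]
tcp_rot: [[0.976, -0.216, 0.001], [-0.216, -0.976, 0.001], [0.0, -0.001, -1.0]]
ft_force: [-0.3, -0.1, -2.9]
gripper_width: 0.0243
finger_force: 29.5
```

Emit:
drive_tool([
  [0,0,0,0,-10,0,1],
  [0,0,0,0,-10,0,1],
  [0,0,0,0,-10,0,1],
  [0,0,0,0,-10,0,1],
  [0,0,0,0,-8,0,1],
  [0,0,0,0,0,0,1],
])

```text
time: 10.6
eef_pos: [0.4838, 0.1166, 0.097]
tcp_rot: [[0.976, -0.217, 0.001], [-0.217, -0.976, 0.001], [0.0, -0.001, -1.0]]
ft_force: [0.4, -0.1, -2.7]
gripper_width: 0.024
finger_force: 29.5
```

Emit:
drive_tool([
  [0,0,0,0,-3,0,1],
  [0,0,0,0,-3,0,1],
  [0,0,0,0,0,0,1],
])

```text
time: 10.9
eef_pos: [0.4849, 0.1209, 0.097]
tcp_rot: [[0.976, -0.219, 0.0], [-0.219, -0.976, 0.0], [0.0, -0.0, -1.0]]
ft_force: [-0.3, 0.3, -3.3]
gripper_width: 0.0239
finger_force: 29.5
```

Emit:
drive_tool([
  [0,0,0,0,-2,0,1],
  [0,0,0,0,-2,0,1],
  [0,0,0,0,-2,0,1],
  [0,0,0,0,0,0,1],
])

```text
time: 11.3
eef_pos: [0.4862, 0.1269, 0.097]
tcp_rot: [[0.976, -0.218, 0.0], [-0.218, -0.976, 0.0], [0.0, -0.0, -1.0]]
ft_force: [-0.7, 0.2, -3.4]
gripper_width: 0.0241
finger_force: 29.5
```

Emit:
drive_tool([
  [0,0,0,0,-1.5,0,1],
  [0,0,0,0,-1.5,0,1],
  [0,0,0,0,0,0,1],
])

```text
time: 11.6
eef_pos: [0.4868, 0.1298, 0.097]
tcp_rot: [[0.976, -0.219, 0.0], [-0.219, -0.976, 0.0], [0.0, -0.0, -1.0]]
ft_force: [-0.6, 0.1, -1.6]
gripper_width: 0.0238
finger_force: 29.5
```

Now at y≈113.5, still no contact. I'll keep going in small steps until it touches the stop.

Emit:
drive_tool([
  [0,0,0,0,-1,0,1],
  [0,0,0,0,-1,0,1],
  [0,0,0,0,0,0,1],
])

```text
time: 11.9
eef_pos: [0.4871, 0.1308, 0.097]
tcp_rot: [[0.976, -0.219, -0.0], [-0.219, -0.976, -0.001], [-0.0, 0.001, -1.0]]
ft_force: [-0.3, -1.9, -2.8]
gripper_width: 0.0237
finger_force: 29.5
```

Emit:
drive_tool([
  [0,0,0,0,-1,0,1],
  [0,0,0,0,-1,0,1],
  [0,0,0,0,0,0,1],
])

```text
time: 12.2
eef_pos: [0.4875, 0.1315, 0.097]
tcp_rot: [[0.976, -0.22, -0.0], [-0.22, -0.976, -0.002], [0.0, 0.002, -1.0]]
ft_force: [0.8, -5.6, -0.6]
gripper_width: 0.0239
finger_force: 29.9
```

The stop is touched (−5.6 N). I'll ease back slightly, settle onto the floor, release and rise.

Emit:
drive_tool([
  [0,0,0,0,1.5,0,1],
  [0,0,0,0,0,1,1],
  [0,0,0,0,0,1,1],
  [0,0,0,0,0,0,1],
])

```text
time: 12.6
eef_pos: [0.4869, 0.1316, 0.0947]
tcp_rot: [[0.976, -0.219, -0.001], [-0.219, -0.976, -0.001], [-0.001, 0.001, -1.0]]
ft_force: [-1.0, -3.8, -2.0]
gripper_width: 0.0238
finger_force: 29.9
```

Emit:
drive_tool([
  [0,0,0,0,0,0,0.2],
  [0,0,0,0,0,0,-0.3],
  [0,0,0,0,0,0,-1],
  [0,0,0,0,0,0,-1],
  [0,0,0,0,0,0,-1],
  [0,0,0,0,0,0,-1],
  [0,0,0,0,0,0,-1],
  [0,0,0,0,0,0,-1],
])

```text
time: 13.4
eef_pos: [0.4873, 0.1319, 0.095]
tcp_rot: [[0.976, -0.219, 0.0], [-0.219, -0.976, 0.0], [0.0, -0.0, -1.0]]
ft_force: [-0.6, 0.0, 0.8]
gripper_width: 0.0842
finger_force: 0.0
```

Emit:
drive_tool([
  [0,0,0,0,0,-5,-1],
  [0,0,0,0,0,-15,-1],
  [0,0,0,0,0,-15,-1],
  [0,0,0,0,0,-15,-1],
  [0,0,0,0,0,-15,-1],
  [0,0,0,0,0,-15,-1],
  [0,0,0,0,0,-15,-1],
  [0,0,0,0,0,-15,-1],
  [0,0,0,0,0,0,-1],
])

```text
time: 14.3
eef_pos: [0.4886, 0.1322, 0.2069]
tcp_rot: [[0.976, -0.219, 0.004], [-0.219, -0.976, 0.001], [0.004, -0.002, -1.0]]
ft_force: [-0.6, 0.3, 0.0]
gripper_width: 0.0939
finger_force: 0.0
```

```bash
python3 - <<'E'
from h import *
s=ctrl.grab_frame('side');t=ctrl.grab_frame('top')
m=np.zeros((600,800,3),np.uint8)
m[:400,:400]=cv2.resize(s[110:270,220:380],None,fx=2.5,fy=2.5,interpolation=cv2.INTER_CUBIC)
m[:400,400:]=cv2.resize(t[150:310,130:290],None,fx=2.5,fy=2.5,interpolation=cv2.INTER_CUBIC)
cv2.imwrite('pics/m2.png',m)
for n,a in(('side',s),('top',t)):
    b=cv2.imread(f'pics/{n}0.png'); r=(slice(225,410),slice(215,310)) if n=='side' else (slice(205,330),slice(335,490))
    print(n,(cv2.absdiff(a,b)[r].max(2)>40).mean())
E
```

```text
side 0.0
top 0.013419354838709678
```

View pics/m2.png

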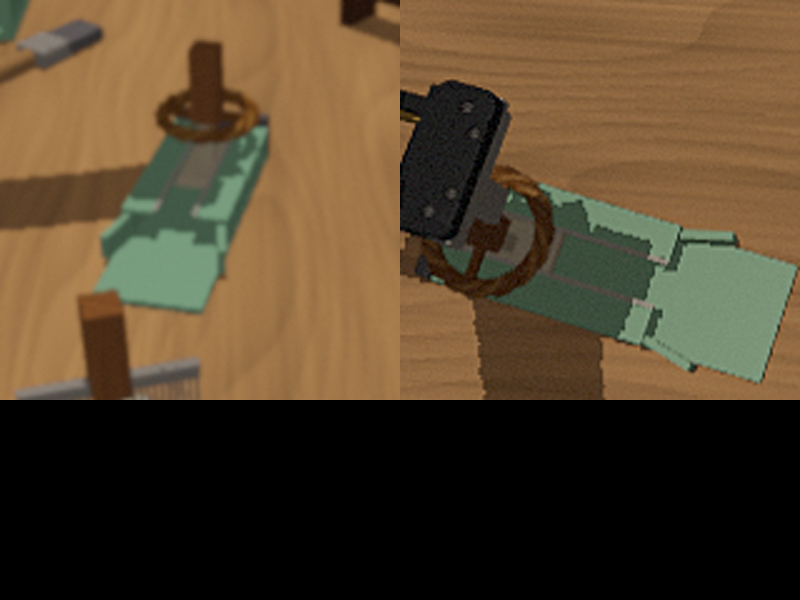

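The ring holder stands upright and released, with its post at about (205,80) in the left crop and its foot in the channel at the stop end. The comb and scoop holders have not moved, so I'm handing in.

```bash
python3 -c "
from rig import ctrl
print(ctrl.finish_job())"
```

```text
the job is handed in; nothing more can be done
None
```

I slid the ring holder into the mint track until it touched the stop, let go, and handed the job in at about 14 s; the comb and scoop holders look unmoved in the final images, and the judge returned no verdict.

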